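# Lock a circuit board into its assembly nest with the fingertips

## Robot

A 6-joint arm with a two-finger parallel gripper is mounted at the origin on a cart in front of the work surface, level with it; the furniture and walls round the work are solid. World frame = base frame: x ahead of the robot, y to its left, z up, the work surface at z = 0. Lengths are in m, angles in rad, forces in N, time in s.
With the tool pointing down it reaches from about 0.325 to 0.775 m from the base axis. Payload 5.5 kg.
Tool frame: the origin (TCP) lies midway between the tips of the shut fingers; the grasp point (between the pads) lies 19 mm behind it; z points along the fingers, y is the line along which they close (so a half turn about z gives the same grasp; the last joint's range is limited). The gripper opens to 85 mm and grips with 20 to 120 N. Pads are 22 mm wide; open, the fingers measure 114 mm over their backs; the gripper's body (76 mm by 85 mm) begins 54 mm behind the grasp point. The pads swing forward as they close: fully open they stand 13 mm farther back than shut.
Start: joints at [-1.323, 0.091, 1.231, -0, 1.82, -0.057], TCP at [0.18, -0.572, 0.231] pointing down, gripper open.
Joint ranges: [-2.87, 2.87], [-0.86, 2.18], [0.17, 2.46], [-1.51, 4.65], [0.06, 2.69], [-2.65, 2.65]. Speed limits (rad/s): [2.57, 2.57, 3.01, 3.14, 3.14, 3.14].

## Interface

Orientations are given as a unit quaternion [w, x, y, z].
In Python, from rig import arm gives the robot as it stands.
- The arm moves only by the shell command python3 -m handwheel 'ROWS' [FORCE]. ROWS is JSON, a list of rows, each an object with "delta_pos": the shift along the tool's x, y, z each as a share of 200 mm, from -1 to 1, a list of three; "delta_rot": the turn, a rotation vector about the tool's x, y, z each as a share of 360 degrees, from -1 to 1, a list of three; "grip": the closure, from -1 (fully open) to 1 (shut), so that 0 is half open. In form: [{"delta_pos": [dx, dy, dz], "delta_rot": [ax, ay, az], "grip": grip}, ...]. A call has 1 to 5 rows; each row is the pose to reach, as a shift and turn from the pose commanded when the call began, along the tool's axes at that moment, turning the shorter way round; what a row does not reach only later rows make up. A row lasts 1/10 s, in which the tool goes at most 50 mm and 8.59 degrees, less where a joint would pass 70% of its speed; a pose out of reach is approached as far as the arm can. A call with a number of a shift or a turn outside -1 to 1 is refused whole. A call with a gripper value outside its range is refused whole. The fingers move at their own pace and stop on an object; FORCE is the grip in N (left out, the last holds). Time passes only in rows, so rows that repeat a pose let the fingers close. It gives the time, the measured TCP pose, the force, the opening and the grip force at its end, in the units of the state.
- arm.read_state(): the state, without advancing time (a new reading comes with each control period).
- arm.camera(name): name is "side" or "top"; returns the picture (400x640x3 uint8, red, green, blue); there is no depth.
- arm.camera_params(name): a dict with "fx", "fy", "cx", "cy" (pixels), "k1" (the pictures are not rectified: a ray, as slopes to the right and down, at radius r is drawn at 1 + k1 r^2 times it, then the intrinsics apply), "origin" and "rotation" of the camera in the world. Camera axes: x right, y up, looking along -z (the intrinsics and any distortion apply to the point x, -y, -z); pixel columns grow to the right and rows downward; lengths in m; the calibration is good to about 2 mm. A picture is of the moment at which its call begins. camera_params takes no time and is no camera call.
- arm.sign_off(): hands the job in; it is judged then, once.
The state is a dict: "t": time; "joint_pos": joint angles; "joint_vel": joint speeds; "joint_efforts": joint torques, N m; "position": TCP position; "ee_rot": TCP orientation; "contact_force": force on the tool from outside, world axes, zero at the start; "moment": the same for the moment, N m; "grip_width": opening from 0.0 (shut) to 1.0 (fully open); "finger_force": force on a finger pad.
Only numpy, scipy, OpenCV 4.12 (cv2) and the standard library are available. Lean on these libraries where they do the work, as an engineer would, in place of code of your own. Each camera call takes 0.05 s, during which the arm holds its last target. There are 200 camera calls.

## Task

Lock the circuit board into the black assembly nest, only pushing with the fingertips. First push the raised hinged hold-down flap at the left end of the nest right down flat; then push the thumb pins of the two small swing latches on the far rim so that both latches point straight in over the board's edge, as far as they go. Do not push on the board, lift nothing, and leave the tweezers and the other loose things where they are.

Things in the scene. Friction and masses are not known exactly. Their poses are not given: they have to be found in the camera images.
- board_fixture: The black nest, fixed to the bench, 270 (x) x 352 (y) mm. Origin: under its middle, at bench height (z = 0); own x points away from the robot (give or take 0.2 rad), y to the left, z up. Its rims are level at z = 90 mm; a recess from x = -101 to 101, y = -159 to 123 mm holds the board. All offsets below are in mm in this nest frame.
- board_fixture_hold_down (a joint): Hold-down flap at the nest's left (+y) end: 0 = shut and level, grows as it is raised, 1.57 = upright, limit 1.83. Starts 1.0 to 1.7. It stays where it is left; about 0.1 N m of friction to overcome.
- hold_down_hinge (a point): Middle of the flap's level hinge line, which runs along nest x, at nest (0, 161, 107). Shut, the flap is a black bar 150 wide in x and 8 thick, from 4 beyond the hinge (+y) to 30 in from it (-y), level at z = 104 to 112, with a tab in the middle and a prong at each end (x = -69 and 69, 12 wide, 62 in from the hinge). Two ears at x = -81 and 81 carry it, top z = 114.
- hold_down_tab (a point): Centre of the outer (upper when shut) face of the flap's tab, 36 wide in x, 12 long, 36 mm from the hinge line; moves with the flap. At nest (0, 125, 110) when shut; upright it stands about 36 above the hinge line.
- board_fixture_latch_0 (a joint): Right-hand swing latch on the far rim: 0 = shut, its arm points to nest -x over the board's edge (a stop there); grows anticlockwise seen from above, 1.57 = arm points to nest -y along the rim (open). Starts 1.2 to 1.65. Stays where it is left; about 0.08 N m of friction.
- board_fixture_latch_1 (a joint): Left-hand swing latch on the far rim, same as the other one: 0 = shut, arm to nest -x; 1.57 = open, arm to nest -y. Starts 1.2 to 1.65.
- latch_0_pivot (a point): Top of the round boss (16 across, top z = 104) on the upright pivot axis of the right-hand latch, at nest (113, -125). The arm, 5 high and 12 wide, lies on the rim with its top at z = 95 and reaches 23 from the axis. A drawer cabinet with its top at z = 239 stands behind the nest at the right: its front, with handles, is at world x = 0.62 m, from world y = 0.04 m to the right.
- latch_1_pivot (a point): The same for the left-hand latch, at nest (113, 30).
- latch_0_pin (a point): Top centre (z = 119) of the upright steel thumb pin of the right-hand latch, 8.4 across, 24 high above the arm, 17 from the pivot axis; moves with the latch.
- latch_1_pin (a point): Top centre of the like pin of the left-hand latch.
- nested_board: Green circuit board, 200 x 280 x 2 mm, lying loose in the recess with a black open housing (86 x 60 mm, top at z = 174 mm) at nest x = -88 to -2, y = -13 to 47. Origin: centre of its underside, at nest (0, -18, 80). Not to be pushed.
- rim_tweezers: Steel tweezers, 116 x 14 x 11 mm, lying loose along the right-hand rim of the nest (on top of it). Bystander. Origin: centre of underside.
- glue_bottle: Small dropper bottle, 25 across, 72 high, standing loose just right of the nest. Bystander. Origin: centre of underside.
- fine_driver: Small screwdriver, 145 x 16 x 17 mm, lying loose on the bench to the right. Bystander. Origin: centre of underside.
- blue_marker: Marker pen, 138 x 11 x 12 mm, lying loose on the bench beyond the nest. Bystander. Origin: centre of underside.
- dish: Shallow round screw dish, 97 across, 20 high, on the bench at the right. Bystander. Origin: centre of underside.

How it is judged:
On the way, in this order (a step that is already met when the one before it is completed fails the run):
1. the hold-down flap is pushed right down (value of joint board_fixture_hold_down below 0.08 rad), for 0.2 s.
2. both latches point in over the board's edge (value of joint each of board_fixture_latch_0, board_fixture_latch_1 below 0.15 rad), for 0.2 s.
At the end, for the whole second after the job is handed in: The hold-down flap is within 0.08 rad of shut, both latches within 0.15 rad of shut, the board within 6 mm and the five loose bystanders within 20 mm of where they were (all of step 2 and value of joint board_fixture_hold_down below 0.08 rad and distance of nested_board from where it was at the start of the episode below 0.006 m and distance of each of rim_tweezers, glue_bottle, fine_driver, blue_marker, dish from where it was at the start of the episode below 0.02 m); the robot touches nothing.
It fails at once if a latch is swung in before the flap is down (value of joint board_fixture_hold_down above 0.25 rad and value of joint any of board_fixture_latch_0, board_fixture_latch_1 below 0.7 rad).
It fails at once if the board is lifted or shifted by more than 8 mm (distance of nested_board from where it was at the start of the episode above 0.008 m).
It fails at once if the robot pushes on the board with more than 4 N (contact force between any of the fingers, the arm and nested_board above 4 N).
It fails at once if the arm or the gripper's body, not the fingers, pushes the nest or its moving parts with more than 10 N (contact force between the arm and board_fixture above 10 N).
It fails at once if a loose bystander is lifted or moved by more than 25 mm (distance of any of rim_tweezers, glue_bottle, fine_driver, blue_marker, dish from where it was at the start of the episode above 0.025 m).
It also fails if it takes over 61 s, if anything falls off the work surface, if the arm or the gripper's body presses on something with over 40 N, if the wrist force passes 120 N, or if a joint passes its speed limit or range.

## Working session

There is one attempt and no reset: what is moved stays moved. The work goes in short steps, Python scripts to look and compute and a shell command to move; the robot and the scene stay as the last step left them, time stands still between calls to the robot, and variables do not carry over. Pictures are saved under pics/ and viewed, at most 10 in all, crops included, and the job is handed in when it is done.

```bash
mkdir -p pics; ls
python3 - <<'E'
from rig import arm
import cv2
for n in("side","top"):
    im=arm.camera(n); cv2.imwrite(f"pics/{n}0.png",im[:,:,::-1])
    print(n,arm.camera_params(n))
s=arm.read_state();print(s)
E
```

```text
pics
side {'fx': 402.17618244803845, 'fy': 402.17618244803845, 'cx': 316.27535950620796, 'cy': 195.92290439199544, 'k1': 0.001840436170192032, 'origin': array([0.19509977, 0.80627874, 0.64578965]), 'rotation': array([-0.18162258, -0.10210417,  0.47316785,  0.85597907])}
top {'fx': 418.63094110562866, 'fy': 418.63094110562866, 'cx': 317.4871281843015, 'cy': 193.07739145237989, 'k1': -0.017439563875807907, 'origin': array([0.26394845, 0.02156105, 1.35041057]), 'rotation': array([-0.69778641, -0.07561291,  0.07648799,  0.70818529])}
{'t': 0.1, 'joint_pos': array([-1.32269878e+00,  9.18230491e-02,  1.23176222e+00, -2.67129142e-05,
        1.81976590e+00, -5.67244117e-02]), 'joint_vel': array([-0.00048185, -0.00204049, -0.00258229,  0.00042131,  0.00127972,
        0.00095648]), 'joint_efforts': array([ 3.35660887e-03, -4.60216892e+01, -4.19218183e+01,  2.40253104e-05,
        1.06605122e-02, -4.01175123e-05]), 'position': array([ 0.17999148, -0.57211715,  0.23024211]), 'ee_rot': array([-8.73997134e-04,  9.88408028e-01,  1.51818300e-01, -9.68929819e-05]), 'contact_force': array([-0.47949345, -0.48471902, -0.26269823]), 'moment': array([-0.00983781,  0.00018845, -0.01397042]), 'finger_force': 0.0, 'grip_width': 1.0024054943809921}
```

View pics/top0.png

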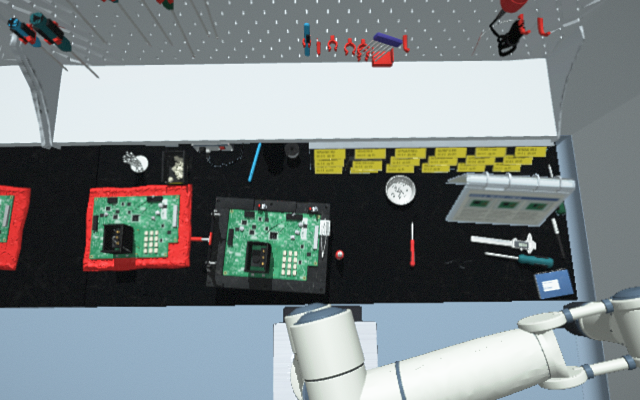

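View pics/side0.png

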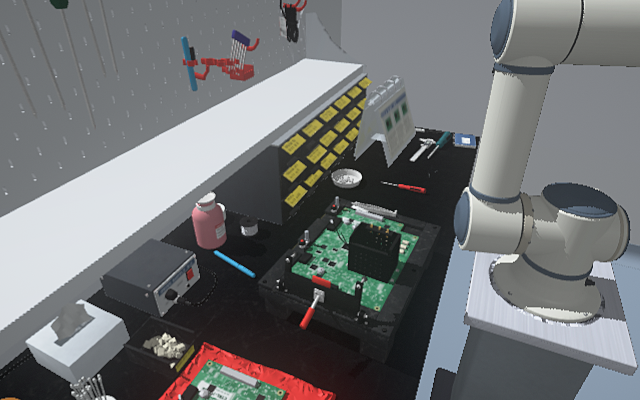

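The top view shows the nest at about px (207–330, 197–290), with the latches on the far rim near (263,206) and (313,210). In the side view the flap end is near (320,285), with a red handle beside it. Next I'll take enlarged crops.

Run:
```python
import cv2
a=cv2.imread("pics/top0.png")[190:300,195:345]
cv2.imwrite("pics/tc.png",cv2.resize(a,None,fx=5.3,fy=5.3,interpolation=cv2.INTER_CUBIC))
a=cv2.imread("pics/side0.png")[190:350,250:450]
cv2.imwrite("pics/sc.png",cv2.resize(a,None,fx=3.7,fy=3.7,interpolation=cv2.INTER_CUBIC))
```

```text
(no output)
```

View pics/tc.png

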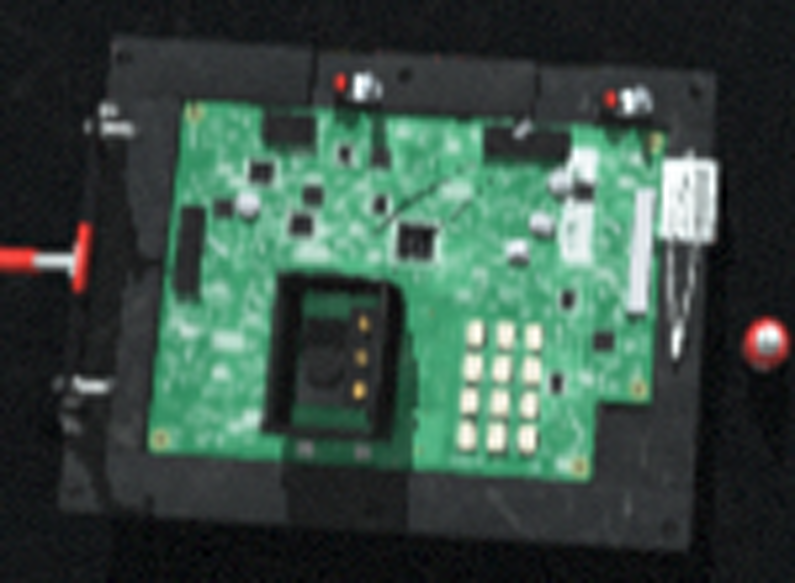

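View pics/sc.png

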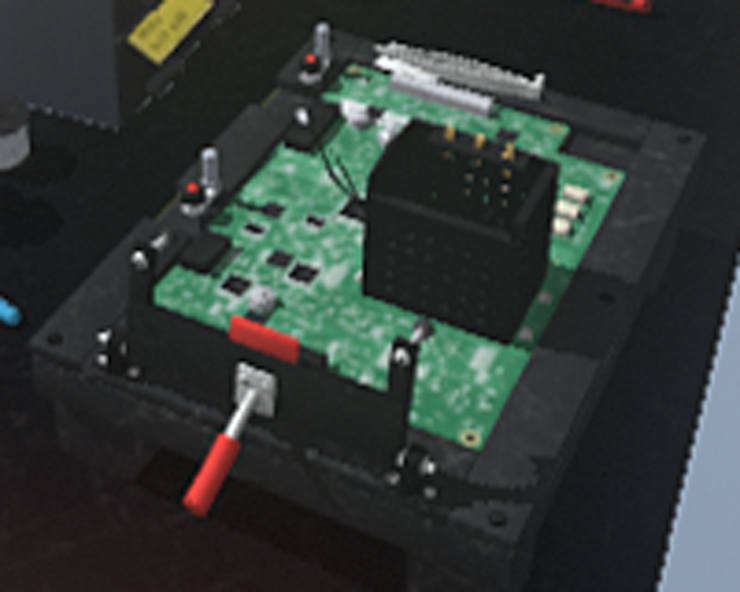

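The crops show the flap nearly upright, with a red-edged tab and a red handle on its outer face. Both latches are open: red boss caps at top crop (340,82) and (612,98), pins just right of them. Next I'll triangulate the bosses, pins and flap points.

```bash
cat > h.py <<'E'
import numpy as np
from scipy.spatial.transform import Rotation as R
from scipy.optimize import least_squares
from rig import arm
P={n:arm.camera_params(n) for n in("side","top")}
def rot(q): return R.from_quat(np.r_[q[1:],q[0]])
def proj(n,X):
    p=P[n]; c=rot(p["rotation"]).inv().apply(np.atleast_2d(X)-p["origin"])
    s=np.c_[c[:,0],-c[:,1]]/-c[:,2:]; s*=1+p["k1"]*(s**2).sum(1,keepdims=True)
    return s*[p["fx"],p["fy"]]+[p["cx"],p["cy"]]
def tri(t,s):
    f=lambda X:np.r_[proj("top",X)[0]-t,proj("side",X)[0]-s]
    r=least_squares(f,[.5,.1,.1]); return r.x,np.abs(r.fun).max()
def nest(p,N):  # p=x,y,yaw
    N=np.atleast_2d(N); return R.from_euler('z',p[2]).apply(N)+[p[0],p[1],0]
E
python3 - <<'E'
from h import *
np.set_printoptions(precision=4,suppress=True)
T=lambda a:np.array(a)/5.3+[195,190]-.4
S=lambda a:np.array(a)/3.7+[250,190]-.36
obs={"boss1":((340,82),(192,190)),"boss0":((612,98),(311,62)),"pin1":((371,85),(208,152)),"pin0":((640,100),(321,27)),
"handletip":((2,260),(196,505)),"tabtop":((82,258),(264,330)),"handlebase":((75,262),(255,390)),
"cTR":((716,72),(345,30)),"cBR":((690,550),(704,135)),"cTL":((112,37),(35,345)),"cBL":((60,513),(515,525)),"bottle":((767,342),(767,342))}
X={}
for k,(t,s) in obs.items():
    if k=="bottle":continue
    X[k],e=tri(T(t),S(s)); print(k,X[k],round(e,2))
N={"boss0":(.113,-.125,.104),"boss1":(.113,.03,.104),"cTR":(.135,-.176,.09),"cBR":(-.135,-.176,.09),"cTL":(.135,.176,.09),"cBL":(-.135,.176,.09)}
def f(p):
    o=[]
    for k in N:
        Xw=nest(p,N[k]); w=1 if 'boss' in k else .4
        o+=list(w*(proj("top",Xw)[0]-T(obs[k][0]))); 
        if k!="cTR":o+=list(w*(proj("side",Xw)[0]-S(obs[k][1])))
    return np.array(o)
r=least_squares(f,[.45,.1,0],loss='soft_l1'); print(r.x,f(r.x).round(1))
for k in X: print(k,(R.from_euler('z',-r.x[2]).apply(X[k]-[*r.x[:2],0])*1000).round(0))
for z in(.2,.239): print(proj("top",[[.62,.04,z],[.62,-.2,z]]),proj("side",[.62,.04,z]))
E
```

```text
boss1 [0.5032 0.1968 0.1033] 0.26
boss0 [0.4914 0.0412 0.1014] 0.1
pin1 [0.5004 0.1778 0.1183] 0.94
pin0 [0.4892 0.0258 0.1199] 0.91
handletip [0.4073 0.3904 0.0893] 0.84
tabtop [0.4    0.3292 0.1487] 0.49
handlebase [0.4002 0.3402 0.1195] 0.17
cTR [ 0.4981 -0.0212  0.0905] 3.01
cBR [0.2406 0.0011 0.0891] 0.69
cTL [0.5314 0.3308 0.089 ] 0.7
cBL [0.2673 0.3491 0.0985] 1.36
[ 0.3874  0.1721 -0.0638] [ 0.3 -0.5 -0.  -1.2  0.5  0.   1.  -0.6 -0.9 -0.4 -0.6 -0.4 -0.   0.3
 -1.   0.  -1.4  0.8 -0.8 -0.1  0.5  3. ]
boss1 [114.  32. 103.]
boss0 [ 112. -124.  101.]
pin1 [112.  13. 118.]
pin0 [ 111. -140.  120.]
handletip [  6. 219.  89.]
tabtop [  3. 158. 149.]
handlebase [  2. 169. 120.]
cTR [ 123. -186.   90.]
cBR [-136. -180.   89.]
cTL [134. 168.  89.]
cBL [-131.  169.   98.]
[[309.3639 157.6751]
 [392.9927 156.5036]] [[285.6299 160.4939]]
[[309.0929 153.5104]
 [395.4569 152.3063]] [[284.917  145.8224]]
```

The nest is at (0.387, 0.172) with yaw -0.064 rad. The boss heights (101–103 against 104) and pin heights (118–120 against 119) check out, and the flap is about upright. I'll add a helper that converts targets to move units, then travel above things.

```bash
cat >> h.py <<'E'
NP=[.3874,.1721,-.0638]
def go(X,psi):
    s=arm.read_state(); q=rot(s["ee_rot"])
    tgt=R.from_matrix(np.c_[[np.cos(psi),np.sin(psi),0],[np.sin(psi),-np.cos(psi),0],[0,0,-1]])
    print("pos",(q.inv().apply(np.array(X)-s["position"])/.2).round(3),"rot",((q.inv()*tgt).as_rotvec()/(2*np.pi)).round(4),"t",s["t"])
def gon(N,psi): go(nest(NP,np.array(N)/1000)[0],psi+NP[2])
def where():
    s=arm.read_state(); print("nest",(R.from_euler('z',-NP[2]).apply(s["position"]-[*NP[:2],0])*1000).round(1),"F",s["contact_force"].round(1),"j",s["joint_pos"].round(2))
E
python3 -c "
from h import *
print(nest(NP,[.045,.205,.17]))
go([.3,-.42,.30],.9);go([.42,-.15,.30],1.5)"
```

```text
[[0.44537858 0.37381387 0.17      ]]
pos [ 0.801 -0.546 -0.348] rot [-0.0003 -0.0001 -0.0947] t 0.1
pos [ 1.778 -1.654 -0.346] rot [-0.0002 -0.0002 -0.1902] t 0.1
```

```bash
python3 -m handwheel '[{"delta_pos":[0.8,-0.55,-0.35],"delta_rot":[0,0,-0.0947],"grip":1},{"delta_pos":[0.8,-0.55,-0.35],"delta_rot":[0,0,-0.0947],"grip":1},{"delta_pos":[0.8,-0.55,-0.35],"delta_rot":[0,0,-0.0947],"grip":1},{"delta_pos":[0.8,-0.55,-0.35],"delta_rot":[0,0,-0.0947],"grip":1},{"delta_pos":[0.8,-0.55,-0.35],"delta_rot":[0,0,-0.0947],"grip":1}]' 20; python3 -c "
from h import *
go([.42,-.15,.30],1.51)"
```

```text
t: 0.6
position: [0.3025, -0.4164, 0.3045]
ee_rot: [0.002, 0.899, 0.439, 0.001]
contact_force: [0.0, -1.4, 0.6]
grip_width: 0.143
finger_force: 0.0
pos [ 1.412 -0.356  0.021] rot [ 0.0007  0.0002 -0.0957] t 0.6
```

```bash
python3 -m handwheel '[{"delta_pos":[1,-0.25,0],"delta_rot":[0,0,-0.095],"grip":1},{"delta_pos":[1,-0.25,0],"delta_rot":[0,0,-0.095],"grip":1},{"delta_pos":[1,-0.25,0],"delta_rot":[0,0,-0.095],"grip":1},{"delta_pos":[1,-0.25,0],"delta_rot":[0,0,-0.095],"grip":1},{"delta_pos":[1,-0.25,0],"delta_rot":[0,0,-0.095],"grip":1}]'; python3 -c "
from h import *
gon([45,205,190],1.5708)"
```

```text
t: 1.1
position: [0.3863, -0.228, 0.3012]
ee_rot: [-0.0, 0.73, 0.683, 0.001]
contact_force: [0.1, -1.4, 0.2]
grip_width: -0.001
finger_force: 0.0
pos [3.021 0.096 0.56 ] rot [ 0.0001 -0.0002 -0.0003] t 1.1
```

```bash
for i in 1 2 3; do python3 -m handwheel '[{"delta_pos":[1,0.03,0],"delta_rot":[0,0,0],"grip":1},{"delta_pos":[1,0.03,0],"delta_rot":[0,0,0],"grip":1},{"delta_pos":[1,0.03,0],"delta_rot":[0,0,0],"grip":1},{"delta_pos":[1,0.03,0],"delta_rot":[0,0,0],"grip":1},{"delta_pos":[1,0.03,0],"delta_rot":[0,0,0],"grip":1}]' | grep pos; done; python3 -c "
from h import *
where()
gon([45,205,122],1.5708)"
```

```text
position: [0.4059, -0.0283, 0.301]
position: [0.4267, 0.1698, 0.2995]
position: [0.4484, 0.3682, 0.2967]
nest [ 48.3 199.6 296.7] F [-0.9 -1.3 -0. ] j [0.63 0.07 1.14 0.   1.94 0.7 ]
pos [ 0.03  -0.012  0.873] rot [-0.0008  0.0005 -0.0014] t 2.6
```

```bash
python3 -m handwheel '[{"delta_pos":[0.04,-0.012,0.2],"delta_rot":[0,0,0],"grip":1},{"delta_pos":[0.04,-0.012,0.4],"delta_rot":[0,0,0],"grip":1},{"delta_pos":[0.04,-0.012,0.6],"delta_rot":[0,0,0],"grip":1},{"delta_pos":[0.04,-0.012,0.77],"delta_rot":[0,0,0],"grip":1},{"delta_pos":[0.04,-0.012,0.87],"delta_rot":[0,0,0],"grip":1}]';  python3 - <<'E'
from h import *
import cv2
where()
gon([45,150,122],1.5708);gon([45,142,109],1.5708)
a=arm.camera("side")[190:350,250:450,::-1]
b=arm.camera("top")[190:300,195:345,::-1]
b=cv2.resize(b,(440,323),interpolation=2); a=cv2.resize(a,(404,323),interpolation=2)
cv2.imwrite("pics/c1.png",cv2.resize(np.hstack([a,b]),(796,305)))
E
```

```text
t: 3.1
position: [0.4459, 0.37, 0.1231]
ee_rot: [0.0, 0.734, 0.679, -0.003]
contact_force: [0.6, -0.7, -0.1]
grip_width: -0.001
finger_force: 0.0
nest [ 45.7 201.2 123.1] F [ 0.6 -0.7 -0.1] j [ 0.63  0.05  1.47 -0.    1.63  0.71]
pos [-0.256 -0.     0.007] rot [-0.0005  0.0007 -0.0022] t 3.1
pos [-0.296  0.001  0.072] rot [-0.0005  0.0007 -0.0022] t 3.1
```

View pics/c1.png

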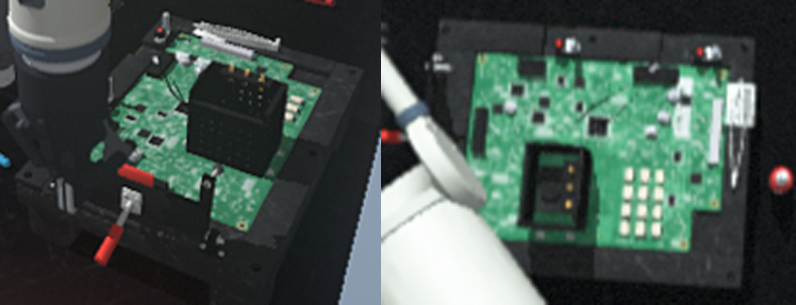

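The side view shows the gripper beyond the flap, on the far side of the red handle, with nothing disturbed. Now the push.

```bash
python3 -m handwheel '[{"delta_pos":[-0.08,0,0],"delta_rot":[0,0,0],"grip":1},{"delta_pos":[-0.13,0,0],"delta_rot":[0,0,0],"grip":1},{"delta_pos":[-0.18,0,0],"delta_rot":[0,0,0],"grip":1},{"delta_pos":[-0.23,0,0],"delta_rot":[0,0,0],"grip":1},{"delta_pos":[-0.26,0,0],"delta_rot":[0,0,0],"grip":1}]';  python3 - <<'E'
from h import *
where()
gon([45,142,110],1.5708)
E
```

```text
t: 3.7
position: [0.4425, 0.3227, 0.1294]
ee_rot: [-0.001, 0.733, 0.68, 0.003]
contact_force: [1.2, 6.6, 0.6]
grip_width: -0.001
finger_force: 2.6
nest [ 45.4 153.8 129.4] F [1.2 6.6 0.6] j [ 0.57 -0.05  1.56  0.    1.63  0.64]
pos [-0.059 -0.002  0.097] rot [ 0.0005 -0.0009 -0.0016] t 3.7
```

```bash
python3 -m handwheel '[{"delta_pos":[-0.02,0,0.02],"delta_rot":[0,0,0],"grip":1},{"delta_pos":[-0.03,0,0.04],"delta_rot":[0,0,0],"grip":1},{"delta_pos":[-0.04,0,0.06],"delta_rot":[0,0,0],"grip":1},{"delta_pos":[-0.04,0,0.075],"delta_rot":[0,0,0],"grip":1},{"delta_pos":[-0.04,0,0.075],"delta_rot":[0,0,0],"grip":1}]';  python3 - <<'E'
from h import *
where()
gon([45,142,110],1.5708)
E
```

```text
t: 4.2
position: [0.4419, 0.3126, 0.1142]
ee_rot: [0.001, 0.733, 0.68, 0.001]
contact_force: [-0.4, -2.6, 3.8]
grip_width: -0.002
finger_force: 1.9
nest [ 45.4 143.7 114.2] F [-0.4 -2.6  3.8] j [ 0.55 -0.06  1.59 -0.    1.61  0.63]
pos [-0.008 -0.002  0.021] rot [ 0.0004  0.     -0.0019] t 4.2
```

```bash
python3 -m handwheel '[{"delta_pos":[0,0,0.02],"delta_rot":[0,0,0],"grip":1},{"delta_pos":[0,0,0.03],"delta_rot":[0,0,0],"grip":1},{"delta_pos":[0,0,0.04],"delta_rot":[0,0,0],"grip":1},{"delta_pos":[0,0,0.04],"delta_rot":[0,0,0],"grip":1},{"delta_pos":[0,0,0.04],"delta_rot":[0,0,0],"grip":1}]';  python3 - <<'E'
from h import *
where()
E
```

```text
t: 4.7
position: [0.4423, 0.3128, 0.1116]
ee_rot: [0.001, 0.733, 0.68, 0.003]
contact_force: [-9.3, -9.5, 28.8]
grip_width: 0.0
finger_force: 14.0
nest [ 45.8 143.9 111.6] F [-9.3 -9.5 28.8] j [ 0.55 -0.06  1.6  -0.    1.6   0.63]
```

The flap resists at z = 111.6 under about 29 N, which matches the shut height of 112. Next I'll lift, turn and move toward latch 1.

```bash
python3 -m handwheel '[{"delta_pos":[0,0,-0.2],"delta_rot":[0,0,0],"grip":1},{"delta_pos":[0,0,-0.4],"delta_rot":[0,0,0],"grip":1},{"delta_pos":[0,0,-0.6],"delta_rot":[0,0,0],"grip":1},{"delta_pos":[0,0,-0.6],"delta_rot":[0,0,-0.02],"grip":1},{"delta_pos":[0,0,-0.6],"delta_rot":[0,0,-0.04],"grip":1}]'
python3 - <<'E'
from h import *
import cv2
where()
gon([129,-6,150],2.356)
a=arm.camera("side")[190:350,250:450,::-1]
b=arm.camera("top")[190:300,195:345,::-1]
b=cv2.resize(b,(440,323),interpolation=2); a=cv2.resize(a,(404,323),interpolation=2)
cv2.imwrite("pics/c2.png",cv2.resize(np.hstack([a,b]),(796,305)))
E
```

```text
t: 5.2
position: [0.4419, 0.3136, 0.2272]
ee_rot: [0.001, 0.64, 0.768, 0.002]
contact_force: [-1.2, 0.3, -1.0]
grip_width: 0.001
finger_force: 0.0
nest [ 45.4 144.7 227.2] F [-1.2  0.3 -1. ] j [ 0.55 -0.07  1.4  -0.    1.81  0.37]
pos [-0.833  0.221  0.385] rot [ 0.0008 -0.0001 -0.0859] t 5.2
```

View pics/c2.png

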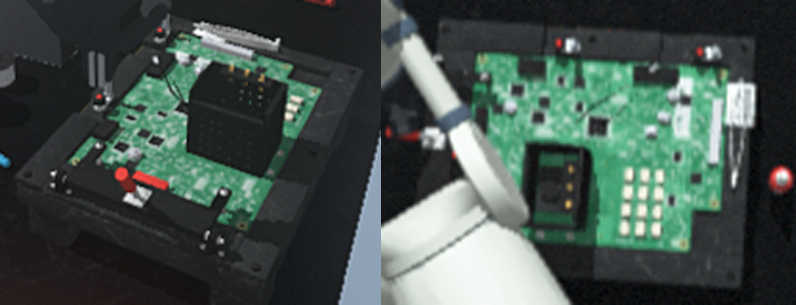

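The flap now lies flat with its handle upright at side crop (122,180). The latches are still open and the tweezers haven't moved. Next is the travel to latch 1.

```bash
python3 -m handwheel '[{"delta_pos":[-0.83,0.22,0],"delta_rot":[0,0,-0.086],"grip":1},{"delta_pos":[-0.83,0.22,0],"delta_rot":[0,0,-0.086],"grip":1},{"delta_pos":[-0.83,0.22,0],"delta_rot":[0,0,-0.086],"grip":1},{"delta_pos":[-0.83,0.22,0],"delta_rot":[0,0,-0.086],"grip":1},{"delta_pos":[-0.83,0.22,0],"delta_rot":[0,0,-0.086],"grip":1}]'
python3 - <<'E'
from h import *
where()
gon([129,-6,108],2.356)
E
```

```text
t: 5.8
position: [0.5149, 0.1538, 0.2238]
ee_rot: [0.0, 0.416, 0.909, -0.001]
contact_force: [-0.1, 0.4, -0.0]
grip_width: -0.003
finger_force: 0.0
nest [128.4 -10.1 223.8] F [-0.1  0.4 -0. ] j [ 0.23 -0.08  1.41 -0.    1.81 -0.48]
pos [0.013 0.017 0.579] rot [-0.0002  0.0002 -0.0015] t 5.8
```

```bash
python3 -m handwheel '[{"delta_pos":[0.01,0.015,0.2],"delta_rot":[0,0,0],"grip":1},{"delta_pos":[0.01,0.015,0.35],"delta_rot":[0,0,0],"grip":1},{"delta_pos":[0.01,0.015,0.48],"delta_rot":[0,0,0],"grip":1},{"delta_pos":[0.01,0.015,0.57],"delta_rot":[0,0,0],"grip":1},{"delta_pos":[0.01,0.015,0.57],"delta_rot":[0,0,0],"grip":1}]'
python3 - <<'E'
from h import *
where()
gon([103,20,108],2.356)
E
```

```text
t: 6.3
position: [0.5124, 0.1616, 0.1066]
ee_rot: [-0.003, 0.415, 0.91, -0.002]
contact_force: [0.3, -0.2, -0.6]
grip_width: 0.0
finger_force: 0.0
nest [125.4  -2.5 106.6] F [ 0.3 -0.2 -0.6] j [ 0.24 -0.06  1.6   0.    1.6  -0.47]
pos [ 0.159 -0.001 -0.006] rot [-0.0009 -0.0005 -0.0012] t 6.3
```

```bash
python3 -m handwheel '[{"delta_pos":[0.03,0,-0.006],"delta_rot":[0,0,0],"grip":1},{"delta_pos":[0.06,0,-0.006],"delta_rot":[0,0,0],"grip":1},{"delta_pos":[0.09,0,-0.006],"delta_rot":[0,0,0],"grip":1},{"delta_pos":[0.12,0,-0.006],"delta_rot":[0,0,0],"grip":1},{"delta_pos":[0.14,0,-0.006],"delta_rot":[0,0,0],"grip":1}]'
python3 - <<'E'
from h import *
where()
gon([103,20,108],2.356)
E
```

```text
t: 6.8
position: [0.4979, 0.1786, 0.1136]
ee_rot: [0.004, 0.416, 0.909, -0.003]
contact_force: [5.1, -14.6, -1.8]
grip_width: -0.001
finger_force: 6.8
nest [109.9  13.5 113.6] F [  5.1 -14.6  -1.8] j [ 0.29 -0.09  1.62 -0.01  1.61 -0.43]
pos [ 0.047 -0.002  0.027] rot [-0.0002  0.0015 -0.0014] t 6.8
```

```bash
python3 -m handwheel '[{"delta_pos":[0.015,0,0.01],"delta_rot":[0,0,0],"grip":1},{"delta_pos":[0.03,0,0.01],"delta_rot":[0,0,0],"grip":1},{"delta_pos":[0.045,0,0.01],"delta_rot":[0,0,0],"grip":1},{"delta_pos":[0.05,0,0.01],"delta_rot":[0,0,0],"grip":1},{"delta_pos":[0.05,0,0.01],"delta_rot":[0,0,0],"grip":1}]'
python3 - <<'E'
from h import *
where()
gon([103,20,108],2.356)
E
```

```text
t: 7.3
position: [0.4949, 0.1859, 0.1132]
ee_rot: [0.008, 0.416, 0.909, -0.0]
contact_force: [16.1, -16.9, -1.9]
grip_width: 0.001
finger_force: 11.9
nest [106.4  20.6 113.2] F [ 16.1 -16.9  -1.9] j [ 0.3  -0.1   1.63 -0.01  1.6  -0.41]
pos [ 0.01  -0.014  0.026] rot [ 0.0009  0.0024 -0.0015] t 7.3
```

```bash
python3 -m handwheel '[{"delta_pos":[0.015,0,0],"delta_rot":[0,0,0],"grip":1},{"delta_pos":[0.02,0,0],"delta_rot":[0,0,0],"grip":1},{"delta_pos":[0.02,0,0],"delta_rot":[0,0,0],"grip":1}]'; python3 -c "
from h import *
where()"
python3 -m handwheel '[{"delta_pos":[-0.1,0,0],"delta_rot":[0,0,0],"grip":1},{"delta_pos":[-0.2,0,-0.1],"delta_rot":[0,0,0],"grip":1},{"delta_pos":[-0.2,0,-0.3],"delta_rot":[0,0,0],"grip":1},{"delta_pos":[-0.2,0,-0.4],"delta_rot":[0,0,0],"grip":1},{"delta_pos":[-0.2,0,-0.4],"delta_rot":[0,0,0],"grip":1}]'
python3 - <<'E'
from h import *
where()
gon([129,-161,190],2.356)
E
```

```text
t: 7.6
position: [0.4944, 0.1864, 0.1133]
ee_rot: [0.011, 0.417, 0.909, -0.001]
contact_force: [25.6, -24.3, -4.0]
grip_width: -0.002
finger_force: 17.5
nest [105.9  21.1 113.3] F [ 25.6 -24.3  -4. ] j [ 0.31 -0.11  1.64 -0.02  1.6  -0.4 ]
t: 8.1
position: [0.5151, 0.1639, 0.1961]
ee_rot: [0.004, 0.414, 0.91, 0.003]
contact_force: [-0.3, -1.2, 0.2]
grip_width: 0.0
finger_force: 0.0
nest [127.9  -0.  196.1] F [-0.3 -1.2  0.2] j [ 0.24 -0.08  1.47  0.    1.75 -0.47]
pos [-0.576 -0.563  0.028] rot [ 0.0015  0.0007 -0.0008] t 8.1
```

Force rose with almost no motion, so latch 1 is against its stop. Now to latch 0.

```bash
python3 -m handwheel '[{"delta_pos":[-0.57,-0.56,0],"delta_rot":[0,0,0],"grip":1},{"delta_pos":[-0.57,-0.56,0],"delta_rot":[0,0,0],"grip":1},{"delta_pos":[-0.57,-0.56,0],"delta_rot":[0,0,0],"grip":1},{"delta_pos":[-0.57,-0.56,0],"delta_rot":[0,0,0],"grip":1},{"delta_pos":[-0.57,-0.56,0],"delta_rot":[0,0,0],"grip":1}]'
python3 - <<'E'
from h import *
import cv2
where()
gon([129,-161,107],2.356)
a=arm.camera("side")[190:350,250:450,::-1]
b=arm.camera("top")[190:300,195:345,::-1]
b=cv2.resize(b,(440,323),interpolation=2); a=cv2.resize(a,(404,323),interpolation=2)
cv2.imwrite("pics/c3.png",cv2.resize(np.hstack([a,b]),(796,305)))
E
```

```text
t: 8.6
position: [0.5036, 0.0025, 0.1897]
ee_rot: [0.0, 0.415, 0.91, 0.0]
contact_force: [-0.1, 0.8, -0.7]
grip_width: 0.007
finger_force: 0.0
nest [ 126.8 -161.8  189.7] F [-0.1  0.8 -0.7] j [-0.06 -0.17  1.56  0.    1.75 -0.78]
pos [-0.005  0.01   0.413] rot [ 0.0001  0.     -0.0012] t 8.6
```

View pics/c3.png

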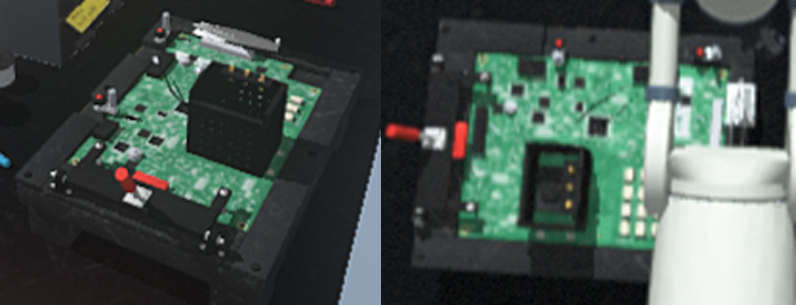

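Latch 1's pin now lies straight in from its boss at top crop (558,57) and the flap is flat. Latch 0 is still open at (710,52). Next I'll descend and push.

```bash
python3 -m handwheel '[{"delta_pos":[-0.005,0,0.1],"delta_rot":[0,0,0],"grip":1},{"delta_pos":[-0.005,0,0.2],"delta_rot":[0,0,0],"grip":1},{"delta_pos":[-0.005,0,0.3],"delta_rot":[0,0,0],"grip":1},{"delta_pos":[-0.005,0,0.4],"delta_rot":[0,0,0],"grip":1},{"delta_pos":[-0.005,0,0.4],"delta_rot":[0,0,0],"grip":1}]'
python3 - <<'E'
from h import *
where()
gon([103,-135,108],2.356)
E
```

```text
t: 9.2
position: [0.5028, 0.0048, 0.1061]
ee_rot: [-0.003, 0.413, 0.911, -0.001]
contact_force: [-0.9, 0.2, 0.2]
grip_width: 0.003
finger_force: 0.0
nest [ 125.8 -159.6  106.1] F [-0.9  0.2  0.2] j [-0.06 -0.16  1.69  0.    1.61 -0.78]
pos [ 0.168  0.006 -0.009] rot [-0.0006 -0.0007 -0.0002] t 9.2
```

```bash
python3 -m handwheel '[{"delta_pos":[0.03,0,0],"delta_rot":[0,0,0],"grip":1},{"delta_pos":[0.06,0,0],"delta_rot":[0,0,0],"grip":1},{"delta_pos":[0.09,0,0],"delta_rot":[0,0,0],"grip":1},{"delta_pos":[0.12,0,0],"delta_rot":[0,0,0],"grip":1},{"delta_pos":[0.14,0,0],"delta_rot":[0,0,0],"grip":1}]'
python3 - <<'E'
from h import *
where()
gon([103,-135,108],2.356)
E
python3 -m handwheel '[{"delta_pos":[0.015,0,0.01],"delta_rot":[0,0,0],"grip":1},{"delta_pos":[0.03,0,0.01],"delta_rot":[0,0,0],"grip":1},{"delta_pos":[0.045,0,0.01],"delta_rot":[0,0,0],"grip":1},{"delta_pos":[0.05,0,0.01],"delta_rot":[0,0,0],"grip":1},{"delta_pos":[0.05,0,0.01],"delta_rot":[0,0,0],"grip":1}]' | grep force
python3 - <<'E'
from h import *
where()
E
```

```text
t: 9.7
position: [0.4871, 0.0183, 0.1109]
ee_rot: [0.005, 0.416, 0.909, -0.005]
contact_force: [6.2, -16.6, -2.8]
grip_width: -0.001
finger_force: 8.7
nest [ 109.3 -147.1  110.9] F [  6.2 -16.6  -2.8] j [-0.02 -0.21  1.73 -0.01  1.61 -0.74]
pos [0.066 0.02  0.014] rot [-0.0008  0.0019 -0.0013] t 9.7
contact_force: [8.1, -10.1, -1.0]
finger_force: 6.5
nest [ 103.8 -136.3  110.2] F [  8.1 -10.1  -1. ] j [-0.01 -0.23  1.75 -0.    1.61 -0.72]
```

```bash
python3 -m handwheel '[{"delta_pos":[0.015,0,0],"delta_rot":[0,0,0],"grip":1},{"delta_pos":[0.025,0,0],"delta_rot":[0,0,0],"grip":1},{"delta_pos":[0.025,0,0],"delta_rot":[0,0,0],"grip":1}]'; python3 -c "
from h import *
where()"
python3 -m handwheel '[{"delta_pos":[-0.1,0,0],"delta_rot":[0,0,0],"grip":1},{"delta_pos":[-0.2,0,-0.1],"delta_rot":[0,0,0],"grip":1},{"delta_pos":[-0.2,0,-0.3],"delta_rot":[0,0,0],"grip":1},{"delta_pos":[-0.2,0,-0.5],"delta_rot":[0,0,0],"grip":1},{"delta_pos":[-0.2,0,-0.6],"delta_rot":[0,0,0],"grip":1}]'; python3 -m handwheel '[{"delta_pos":[-0.6,-0.5,-0.3],"delta_rot":[0,0,0],"grip":1},{"delta_pos":[-0.6,0.5,-0.3],"delta_rot":[0,0,0],"grip":1},{"delta_pos":[-0.6,0.5,-0.3],"delta_rot":[0,0,0],"grip":1},{"delta_pos":[-0.6,0.5,-0.3],"delta_rot":[0,0,0],"grip":1},{"delta_pos":[-0.6,0.5,-0.3],"delta_rot":[0,0,0],"grip":1}]' | head -2; python3 -c "
from h import *
where()"
```

```text
t: 10.5
position: [0.4818, 0.03, 0.1105]
ee_rot: [0.01, 0.416, 0.909, -0.002]
contact_force: [20.8, -21.6, -6.2]
grip_width: -0.0
finger_force: 14.5
nest [ 103.3 -135.8  110.5] F [ 20.8 -21.6  -6.2] j [-0.   -0.23  1.75 -0.01  1.61 -0.71]
t: 11.0
position: [0.5034, 0.0055, 0.2335]
ee_rot: [0.004, 0.414, 0.91, 0.002]
contact_force: [-0.8, 0.2, 1.1]
grip_width: -0.001
finger_force: 0.0
t: 11.5
position: [0.6605, -0.0183, 0.2859]
nest [ 284.7 -172.6  285.9] F [ 0.5 -0.2 -0.7] j [-0.08  0.28  0.92  0.    1.94 -0.8 ]
```

Contact force is low and the latch hit its stop. The retreat went over the cabinet but stayed above it, so I'll back off toward the robot and check.

```bash
python3 -m handwheel '[{"delta_pos":[0,0,-0.15],"delta_rot":[0,0,0],"grip":1},{"delta_pos":[-0.3,-1,-0.15],"delta_rot":[0,0,0],"grip":1},{"delta_pos":[-0.5,-1,-0.15],"delta_rot":[0,0,0],"grip":1},{"delta_pos":[-0.8,-1,-0.15],"delta_rot":[0,0,0],"grip":1},{"delta_pos":[-0.9,-1,-0.15],"delta_rot":[0,0,0],"grip":1}]'; python3 -m handwheel '[{"delta_pos":[0,0,0],"delta_rot":[0,0,0],"grip":1},{"delta_pos":[0,0,0],"delta_rot":[0,0,0],"grip":1},{"delta_pos":[0,0,0],"delta_rot":[0,0,0],"grip":1}]'|head -4
python3 - <<'E'
from h import *
import cv2
a=arm.camera("side")[160:350,250:490,::-1]
b=arm.camera("top")[135:300,195:435,::-1]
cv2.imwrite("pics/c4.png",np.hstack([cv2.resize(a,(400,317),interpolation=2),cv2.resize(b,(400,317),interpolation=2)]))
E
```

```text
t: 12.0
position: [0.6166, -0.2094, 0.3207]
ee_rot: [0.002, 0.413, 0.911, 0.0]
contact_force: [1.2, 0.8, -0.1]
grip_width: 0.001
finger_force: 0.0
t: 12.3
position: [0.6175, -0.2076, 0.3188]
ee_rot: [0.001, 0.413, 0.911, 0.0]
contact_force: [-0.6, -0.2, -0.4]
```

View pics/c4.png

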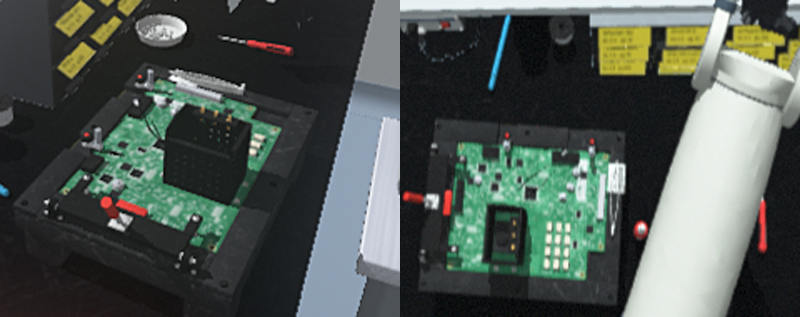

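The top view shows both latch pins straight in from their bosses, at (508,146) and (592,152). The flap is flat and the tweezers, bottle, marker, driver and dish are all in place. The robot is clear of everything, so I'm handing in.

```bash
python3 -c "
from rig import arm
print(arm.sign_off())"
```

```text
the job is handed in; nothing more can be done
None
```

The job is handed in at about 12.4 s: the flap is flat, both latches were pushed in to their stops, the board and loose items look unmoved in the final pictures, and the arm is clear (no verdict was returned).

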